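# Hold the hidden bolt head behind the bracket

## Robot

A 6-joint arm with a two-finger parallel gripper is mounted at the origin on the work surface. World frame = base frame: x ahead of the robot, y to its left, z up, the work surface at z = 0. Lengths are in m, angles in rad, forces in N, time in s.
With the tool pointing down it reaches from about 0.375 to 0.975 m from the base axis. Payload 3.8 kg.
Tool frame: the origin (TCP) lies midway between the tips of the shut fingers; the grasp point (between the pads) lies 19 mm behind it; z points along the fingers, y is the direction in which the jaws open and shut (so a half turn about z gives the same grasp; the last joint's range is limited). The gripper opens to 85 mm and grips with 20 to 120 N. Pads are 22 mm wide; open, the fingers measure 114 mm over their backs; the gripper's body (76 mm by 85 mm) begins 54 mm behind the grasp point. The pads swing forward as they close: fully open they stand 13 mm farther back than shut.
Start: joints at [-1.154, 0.264, 1.604, -0, 1.274, -0.037], TCP at [0.296, -0.607, 0.231] pointing down, gripper open.
Joint ranges: [-2.63, 2.63], [-0.94, 2.18], [0.31, 2.57], [-1.31, 4.45], [0, 2.66], [-2.55, 2.55]. Speed limits (rad/s): [2.57, 2.57, 3.14, 3.14, 3.14, 3.14].

## Interface

Orientations are given as a rotation vector (axis times angle).
In Python, from workcell import bot gives the robot as it stands.
- The arm moves only by the tool arm_command, never from a script. Its argument "targets" is text: rows parted by semicolons, each of 7 numbers parted by spaces: the shift along the tool's x, y, z in mm, then the turn, a rotation vector about the tool's x, y, z in degrees, then the opening, from 0 (shut) to 1 (fully open). A call has 1 to 10 rows; each row is the pose to reach, as a shift and turn from the pose commanded when the call began, along the tool's axes at that moment; what a row does not reach only later rows make up. A row lasts 1/12 s, in which the tool goes at most 41.7 mm and 7.16 degrees, less where a joint would pass 70% of its speed; a pose out of reach is approached as far as the arm can. A call with a gripper value outside its range is refused whole. The fingers move at their own pace and stop on an object; "newtons" is the grip in N (left out, the last holds). Time passes only in rows, so rows that repeat a pose let the fingers close. It gives the time, the measured TCP pose, the force and the opening at its end, in the units of the state.
- bot.read_state(): the state, without advancing time (a new reading comes with each control period).
- bot.read_camera(name): name is "scene" or "top" or "wrist"; returns (picture, depth): 400x640x3 uint8, blue, green, red; 400x640 float32, m along the optical axis (not along the pixel's ray), 0 where there is no reading.
- bot.camera_params(name): a dict with "fov_y" (degrees; the focal length in pixels is half the picture's height over the tangent of half this angle, whatever the lens; pixels are square), "cx", "cy" (the principal point, pixels), "xyz" and "rotation" of the camera in the world; the wrist camera has in their place "T_tool_cam" (4x4, takes a point from camera to tool coordinates, whose origin is the TCP and whose axes are the flange's). Camera axes: x right, y up, looking along -z (the intrinsics and any distortion apply to the point x, -y, -z); pixel columns grow to the right and rows downward; lengths in m; the calibration is good to about 2 mm. A picture is of the moment at which its call begins: read the wrist's pose just before it. camera_params takes no time and is no camera call.
- bot.finish_job(): hands the job in, once; it reports no verdict.
The state is a dict: "time": time; "q": joint angles; "joint_vel": joint speeds; "joint_torque": joint torques, N m; "tool_pos": TCP position; "tcp_rot": TCP orientation; "wrist_force": force on the tool from outside, world axes, zero at the start; "torque": the same for the moment, N m; "width": opening from 0.0 (shut) to 1.0 (fully open).
Only numpy, scipy, OpenCV 4.12 (cv2) and the standard library are available. Lean on these libraries where they do the work, as an engineer would, in place of code of your own. Each camera call takes 0.05 s, during which the arm holds its last target.

## Task

Turn the knob on the air regulator fully anticlockwise (seen from above) to its end stop, its minimum. The nut runner still creeps and drags the bolt round with the nut, so then reach down into the narrow gap behind the upright bracket, grasp the bolt head between the fingers and hold it from turning; finish while holding it, do not let go. Leave the screw jar and the roll of tape in the middle of the table where they are.

Things in the scene. Friction and masses are not known exactly. Their poses are not given: they have to be found in the camera images.
- knob (a joint): angle of the regulator knob: 0 at the anticlockwise end stop (minimum), growing clockwise seen from above, up to 2.4 rad; it starts at 0.8 to 1.5. It turns stiffly (about 0.04 N m) and stays where it is left.
- knob_grip (a point): on the vertical axis of the black knob, at grip height, 97 mm above the table. Knob on a fixed grey box 100 x 80 x 60 mm high. Its grip is an upright bar 42 mm long, 14 mm thick (grip this), top 104 mm above the table, on a 44 mm disc whose top is at 74 mm. Frame turns with the knob: x along the bar (white line at the -x end), z up; turning anticlockwise turns it about +z.
- bolt: steel hexagon bolt head, 24 mm across flats, 28 mm across corners, 16 mm long along its level axis; origin at its centre, 80 mm above the table; x along the bolt, level, away from the bracket; frame turns about x with the bolt. The runner drags it round at about 0.4 rad/s with 0.10 N m, without end, until gripped, at any angle. An 18 mm thick sleeve joins head and bracket.
- jig: fixed jig; origin on the table below the head's centre; x along the bolt, from bracket to lip; z up. Gap round the head, 50 mm wide, open above and at its ends, floor at 10 mm: bracket plate (8 thick, 120 wide, top at 110 mm) has its rear face at x = -22 mm; a lip (5 thick, 160 wide, top at 68 mm) begins at x = +28 mm. Nut runner in front of the bracket, to x = -230 mm, up to 105 mm high.
- jar: bystander: clear screw jar with a metal cap, 54 mm across, 75 mm high; origin at the centre of its underside.
- tape: bystander: roll of paper tape lying flat, 80 mm across, 24 mm high; origin at the centre of its underside.
Things that resemble listed ones, but are neither listed nor needed, are in the scene too. What is shaped like the part that bears knob but orange is not meant.

How it is judged:
By the outcome, as a careful person would: the job done as asked, in the order asked, and still so for the second after the job is handed in, while the arm keeps its last pose, push and grip.
It also fails if it takes over 48 s, if anything falls off the work surface, if the arm or the gripper's body presses on something with over 40 N, if the wrist force passes 120 N, or if a joint passes its speed limit or range.

## Working session

There is one attempt and no reset: what is moved stays moved. The work goes in short steps, Python scripts to look and compute and a tool call to move; the robot and the scene stay as the last step left them, time stands still between calls to the robot, and variables do not carry over. Pictures are saved under pics/ and viewed, and the job is handed in when it is done.

Besides the shell and the picture viewer there is one more tool, called after "Call:" as a command line: name --argument value ..., lists and objects as JSON in quotes. arm_command: Moves the arm, as the interface text tells. Its arguments: {"type":"object","properties":{"targets":{"type":"string"},"newtons":{"type":"number"}},"required":["targets"]}

```bash
mkdir -p pics; ls; python3 - <<'E'
from workcell import bot
import cv2,numpy as np
s=bot.read_state();print(s)
for n in ("scene","top","wrist"):
    p,d=bot.read_camera(n); cv2.imwrite(f"pics/{n}0.png",p); np.savez(f"/tmp/{n}0.npz",p=p,d=d); print(n,bot.camera_params(n))
E
```

```text
pics
{'time': 0.0, 'q': array([-1.15388016e+00,  2.64793164e-01,  1.60539016e+00,  3.57761077e-06,
        1.27370224e+00, -3.69178662e-02]), 'joint_vel': array([ 0.00061059, -0.00239489, -0.00024884, -0.00089915, -0.00046447,
        0.00089029]), 'joint_torque': array([-3.76394863e-03, -5.15126395e+01, -3.67313361e+01, -2.87683861e-04,
        1.31962658e-02, -1.52338328e-05]), 'tool_pos': array([ 0.29561827, -0.60599937,  0.22992635]), 'tcp_rot': array([-3.05886246e+00, -7.06270368e-01,  6.74452314e-04]), 'wrist_force': array([-0.81560734,  0.77320783, -0.45747793]), 'torque': array([ 0.0500743 , -0.03226931, -0.00148218]), 'width': 1.0002480583065545}
scene {'fov_y': 44.21856996212079, 'cx': 317.84044230214073, 'cy': 201.71266972377518, 'xyz': array([ 1.00894205, -0.79952438,  0.90397599]), 'rotation': array([0.79143236, 0.26448143, 0.58126645])}
top {'fov_y': 56.26836432013031, 'cx': 320.0850760994089, 'cy': 198.0302022688392, 'xyz': array([ 0.39188395, -0.07066278,  1.02001549]), 'rotation': array([ 0.04014731, -0.09764975, -1.54201654])}
wrist {'fov_y': 67.02147686711106, 'cx': 317.70581927692723, 'cy': 198.54535606414095, 'T_tool_cam': array([[ 6.69106745e-04,  9.59501223e-01,  2.81703667e-01,
         7.18535832e-02],
       [ 9.99999764e-01, -6.86381291e-04, -3.73544987e-05,
        -1.24473215e-04],
       [ 1.57514440e-04,  2.81703626e-01, -9.59501455e-01,
        -1.41793555e-01],
       [ 0.00000000e+00,  0.00000000e+00,  0.00000000e+00,
         1.00000000e+00]])}
```

View pics/scene0.png

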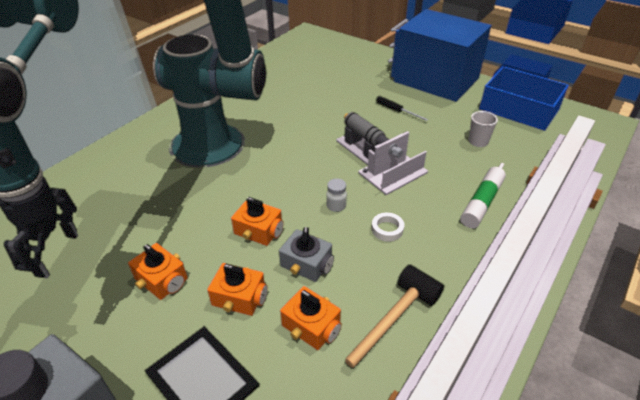

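View pics/top0.png

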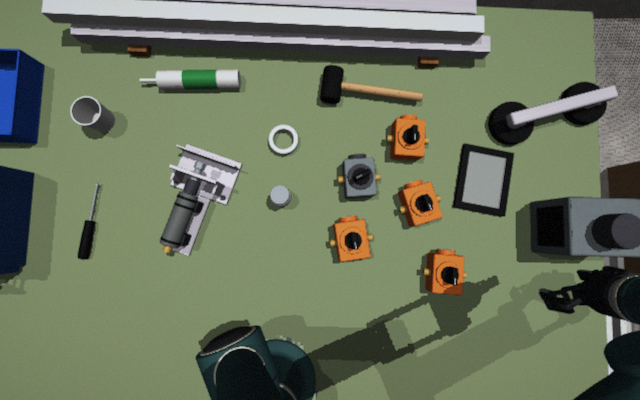

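View pics/wrist0.png

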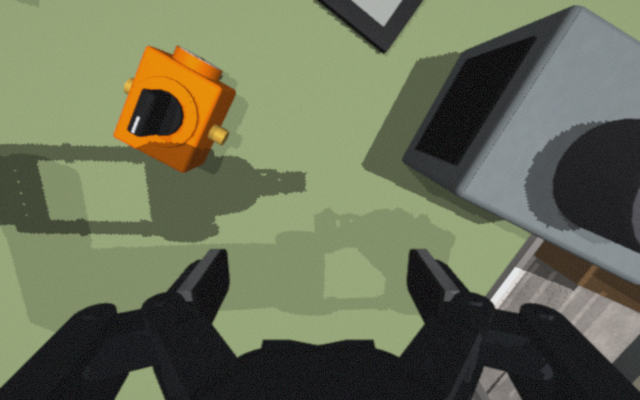

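The grey regulator is at top (360,176) / scene (306,253). Four orange lookalikes are at top (408,137), (421,203), (351,240) and (446,272), and all are excluded by colour. The jig is at top (200,195), the jar at (280,196) and the tape at (283,139). Next I'll take close crops and measure.

```bash
cat > h.py <<'E'
import numpy as np,cv2
from scipy.spatial.transform import Rotation as R
from workcell import bot
def cam(n,state=None):
    c=bot.camera_params(n); f=200/np.tan(np.radians(c['fov_y']/2))
    if n=='wrist':
        s=state; T=np.eye(4);T[:3,:3]=R.from_rotvec(s['tcp_rot']).as_matrix();T[:3,3]=s['tool_pos'];M=T@c['T_tool_cam']
        return f,c['cx'],c['cy'],M[:3,:3],M[:3,3]
    return f,c['cx'],c['cy'],R.from_rotvec(c['rotation']).as_matrix(),np.array(c['xyz'])
def ray(C,u,v):
    f,cx,cy,Rm,p=C; return p,Rm@np.array([(u-cx)/f,-(v-cy)/f,-1.])
def onz(C,u,v,z):
    p,d=ray(C,u,v); return p+d*(z-p[2])/d[2]
def dep(C,u,v,D):
    p,d=ray(C,u,v); return p+d*D
def proj(C,X):
    f,cx,cy,Rm,p=C; x=Rm.T@(np.asarray(X)-p); return cx+f*x[0]/-x[2], cy-f*x[1]/-x[2]
E
python3 - <<'E'
from h import *
p=np.load('/tmp/top0.npz')['p']; d=np.load('/tmp/top0.npz')['d']
a=cv2.resize(p[145:210,325:395],None,fx=8,fy=8,interpolation=cv2.INTER_CUBIC)
b=cv2.resize(p[135:265,150:250],None,fx=5,fy=4.6,interpolation=cv2.INTER_CUBIC)
b=cv2.resize(p[135:255,150:250],None,fx=5,fy=5,interpolation=cv2.INTER_CUBIC)
cv2.imwrite('pics/kcrop.png',a);cv2.imwrite('pics/jcrop.png',b)
q=np.load('/tmp/scene0.npz')['p']
cv2.imwrite('pics/scrop.png',cv2.resize(q[95:275,265:435],None,fx=3.3,fy=3.3,interpolation=cv2.INTER_CUBIC))
C=cam('top')
for u,v in [(360,176),(280,196),(283,139),(195,185),(408,137),(421,203),(351,240)]:
    print(u,v,dep(C,u,v,d[v,u]),onz(C,u,v,.1))
E
```

```text
360 176 [ 0.53014224 -0.20019582  0.10989814] [ 0.53164589 -0.20160458  0.1       ]
280 196 [ 0.47792145 -0.00287931  0.07605119] [ 0.47573864 -0.00459901  0.1       ]
283 139 [ 6.43303481e-01 -1.50391004e-04  5.04744062e-04] [ 0.61876715 -0.00703178  0.1       ]
195 185 [0.49739568 0.20549183 0.09361526] [0.4966685  0.20358858 0.1       ]
408 137 [ 0.64195701 -0.3290773   0.07381441] [ 0.63503638 -0.32192582  0.1       ]
421 203 [ 0.47068372 -0.3635687   0.0739335 ] [ 0.46851263 -0.35549855  0.1       ]
351 240 [ 0.37222592 -0.18325999  0.08982527] [ 0.37244095 -0.18202837  0.1       ]
```

View pics/kcrop.png

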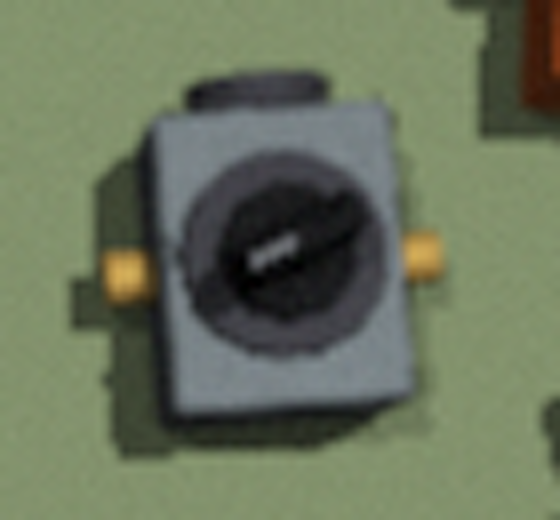

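View pics/jcrop.png

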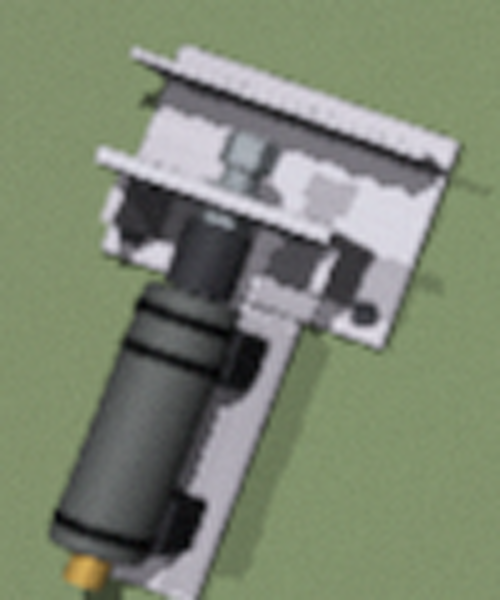

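View pics/scrop.png

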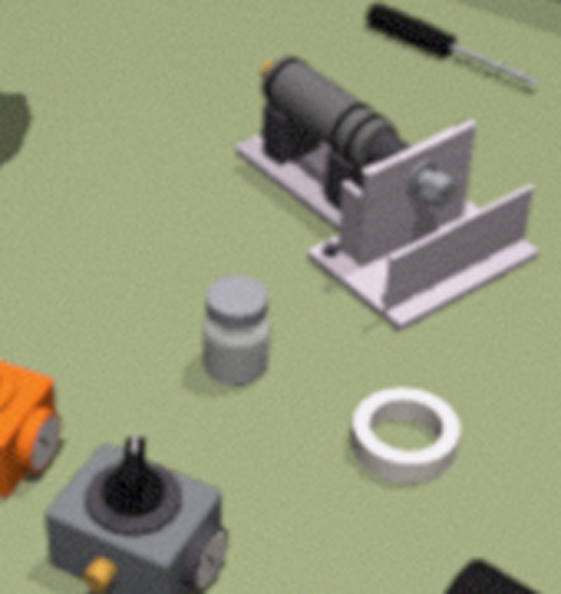

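```bash
cat >> h.py <<'E'
def down(yaw_y):  # tool pointing down, tool y axis at yaw (deg)
    a=np.radians(yaw_y); y=np.array([np.cos(a),np.sin(a),0]); z=np.array([0,0,-1.]); x=np.cross(y,z)
    return np.stack([x,y,z],1)
def plan(pos,yaw,ref=None):
    s=bot.read_state(); Rm=R.from_rotvec(s['tcp_rot']).as_matrix(); p=s['tool_pos']
    sh=Rm.T@(np.array(pos)-p)*1000; rv=R.from_matrix(Rm.T@down(yaw)).as_rotvec(degrees=True)
    print('shift',sh.round(1),'rot',rv.round(1))
def show():
    s=bot.read_state(); Rm=R.from_rotvec(s['tcp_rot']).as_matrix()
    print('t',round(s['time'],2),'p',s['tool_pos'].round(4),'yawy',np.degrees(np.arctan2(Rm[1,1],Rm[0,1])).round(1),'zax',Rm[:,2].round(3),'F',s['wrist_force'].round(1),'M',s['torque'].round(3),'w',round(s['width'],3),'q',s['q'].round(2))
    return s
E
python3 - <<'E'
from h import *
show()
C=cam('top'); print(onz(C,360.6,176.5,.074))
k=onz(C,360.6,176.5,.074)
plan([k[0],k[1],.24],-152)
E
```

```text
t 0.15 p [ 0.2957 -0.6061  0.2302] yawy -64.0 zax [-0.001  0.002 -1.   ] F [-0.5 -0.4 -0.2] M [ 0.009  0.007 -0.003] w 1.002 q [-1.15  0.26  1.61 -0.    1.27 -0.04]
[ 0.53435047 -0.20687164  0.074     ]
shift [ 389.6 -254.2   -9.3] rot [-0.1  0.1 88. ]
```

Call:
arm_command --targets "390 -254 -9 0 0 88 1;390 -254 -9 0 0 88 1;390 -254 -9 0 0 88 1;390 -254 -9 0 0 88 1;390 -254 -9 0 0 88 1;390 -254 -9 0 0 88 1;390 -254 -9 0 0 88 1;390 -254 -9 0 0 88 1;390 -254 -9 0 0 88 1;390 -254 -9 0 0 88 1"

```text
time: 0.98
tool_pos: [0.502, -0.2621, 0.2389]
tcp_rot: [-2.923, 1.152, 0.0]
wrist_force: [1.0, -0.7, -0.5]
width: 1.004
```

```bash
python3 - <<'E'
from h import *
show(); plan([.534,-.207,.24],-152)
E
```

```text
t 0.98 p [ 0.502  -0.2621  0.2389] yawy -133.0 zax [-0.  0. -1.] F [ 1.  -0.7 -0.5] M [ 0.032 -0.004  0.06 ] w 1.004 q [-0.53  0.05  1.83  0.    1.26  1.8 ]
shift [-14.2 -62.2  -1.1] rot [ 0.  0. 19.]
```

Call:
arm_command --targets "-14 -62 0 0 0 19 1;-14 -62 0 0 0 19 1;-14 -62 0 0 0 19 1;-14 -62 0 0 0 19 1;-14 -62 0 0 0 19 1"

```text
time: 1.4
tool_pos: [0.5331, -0.2087, 0.2387]
tcp_rot: [2.7, -1.605, -0.001]
wrist_force: [0.2, -0.1, 0.5]
width: 1.003
```

```bash
python3 - <<'E'
from h import *
s=show()
p,d=bot.read_camera('wrist'); np.savez('/tmp/w1.npz',p=p,d=d,tp=s['tool_pos'],tr=s['tcp_rot']); cv2.imwrite('pics/w1.png',p)
E
```

```text
t 1.4 p [ 0.5331 -0.2087  0.2387] yawy -151.5 zax [-0.001 -0.    -1.   ] F [ 0.2 -0.1  0.5] M [0.06  0.021 0.042] w 1.003 q [-0.42  0.07  1.82 -0.    1.26  2.23]
```

View pics/w1.png

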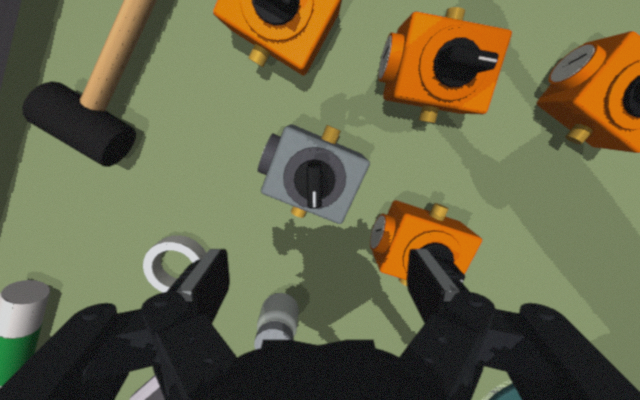

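The wrist picture shows the grey regulator's knob at (314,180), with the bar nearly vertical in the image and the white line at the lower end, (314,198). I'll check it in a close crop.

```bash
python3 - <<'E'
from h import *
z=np.load('/tmp/w1.npz'); p=z['p'];d=z['d']; s=dict(tool_pos=z['tp'],tcp_rot=z['tr']); C=cam('wrist',s)
cv2.imwrite('pics/w1c.png',cv2.resize(p[120:230,255:375],None,fx=5,fy=5,interpolation=cv2.INTER_CUBIC))
# points by depth
h=np.zeros(d.shape)
for v in range(140,215,3):
    print(v,' '.join('%3d'%(1000*dep(C,u,v,d[v,u])[2]) for u in range(285,345,3)))
E
```

```text
140  59  60  59  59  59  58  60  59  59  58  60  57  55  41  37  37  37  32   0  -1
143  58  59  57  59  58  58  56  58  59  58  58  59  58  59  56  47  36  11  -1  -1
146  60  59  57  59  60  60  59  59  59  59  58  59  59  60  58  59  56  52  37  19
149  57  58  59  59  58  59  63  63  64  65  64  64  65  64  57  59  60  58  57  56
152  58  59  59  58  64  64  65  65  65  65  64  64  66  64  65  66  58  58  59  59
155  58  58  58  63  66  65  65  66  64  65  65  65  64  64  65  65  64  59  59  59
158  59  60  64  65  65  65  64  63  65  64  64  64  66  65  64  65  65  64  59  59
161  59  63  65  66  64  65  64  70  72  75  76  74  71  65  64  66  64  65  65  59
164  58  65  66  65  64  63  72  73  92  93  92  91  73  72  70  66  65  64  65  63
167  64  65  64  63  65  73  73  73 102 102 102 101  72  73  73  70  66  65  65  64
170  65  65  65  66  73  73  73 100 103 104 102 102  74  73  73  72  65  65  65  66
173  64  65  64  64  72  71  74  71 103 103 102 104  74  73  72  73  72  64  64  64
176  66  65  65  73  73  73  71  73 103 103 103 103  73  73  72  73  72  65  65  65
179  65 
[... 299 characters left out ...]
  74  73  73  71  65  64  64
191  58  66  65  65  73  72  71  73 103 103 103 103  73  74  73  74  65  65  65  64
194  59  64  63  66  65  73  73  72 103 102 103 103  72  73  72  64  66  65  64  59
197  59  60  65  66  65  65  66  73 102 103 103 103  73  71  64  65  64  65  60  59
200  59  59  60  65  65  65  63  64 103 102 102 103  65  65  65  65  64  59  60  59
203   0  58  58  57  65  64  65  65 103 103 103 102  65  65  64  64  58  59  58  59
206 380   0   0  56  58  58  64  64 102 101 103 103  66  64  59  60  59  60  59  60
209  -1   0  31  36  37  37  58  58  58  58  58  59  59  58  59  59  57  59  59  60
212   0  -1  33  37  37  37  35   0  57  58  59  59  59  57  60  58  57  58  58  58
```

View pics/w1c.png

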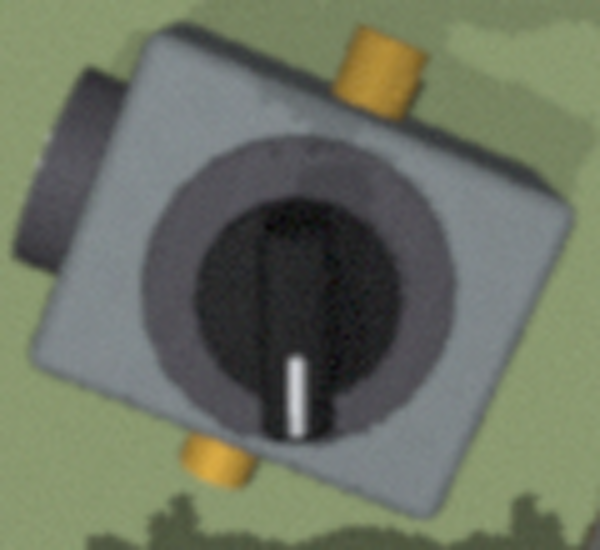

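Depth is usable, so I can fit the bar top (z>97 mm) directly.

```bash
python3 - <<'E'
from h import *
z=np.load('/tmp/w1.npz'); p=z['p'];d=z['d']; s=dict(tool_pos=z['tp'],tcp_rot=z['tr']); C=cam('wrist',s)
bar=[];disc=[]
for v in range(135,220):
    for u in range(270,360):
        X=dep(C,u,v,d[v,u])
        if .098<X[2]<.11: bar.append(X)
        if .07<X[2]<.077: disc.append(X)
bar=np.array(bar);disc=np.array(disc)
r=cv2.minAreaRect((bar[:,:2]*1000).astype(np.float32)); print(len(bar),r, 'mean',bar.mean(0))
print('disc',cv2.minEnclosingCircle((disc[:,:2]*1000).astype(np.float32)))
u,S,V=np.linalg.svd(bar[:,:2]-bar[:,:2].mean(0),full_matrices=False); print('bar yaw',np.degrees(np.arctan2(V[0,1],V[0,0])))
# box outline yaw
box=[]
for v in range(110,240):
    for u in range(250,380):
        X=dep(C,u,v,d[v,u])
        if .055<X[2]<.0615: box.append(X[:2]*1000)
print('box',cv2.minAreaRect(np.array(box,np.float32)))
E
```

```text
596 ((537.7181396484375, -207.79217529296875), (13.193854331970215, 40.952857971191406), 28.651216506958008) mean [ 0.53773697 -0.20863458  0.10279669]
disc ((536.9502563476562, -207.4209442138672), 21.838088989257812)
bar yaw 118.6457874454368
box ((542.855712890625, -206.91273498535156), (111.7585220336914, 79.9522705078125), 5.761407852172852)
```

```bash
python3 - <<'E'
from h import *
show(); plan([.5375,-.2078,.080],-151.4)
E
```

```text
t 1.45 p [ 0.5329 -0.2092  0.2387] yawy -151.5 zax [-0.001 -0.    -1.   ] F [ 0.4 -0.7  0. ] M [-0.01   0.038  0.035] w 1.0 q [-0.42  0.07  1.82 -0.    1.26  2.23]
shift [  1.   -4.8 158.7] rot [ 0.   0.  -0.1]
```

Call:
arm_command --targets "1 -5 40 0 0 0 0.6;1 -5 80 0 0 0 0.6;1 -5 110 0 0 0 0.6;1 -5 135 0 0 0 0.6;1 -5 150 0 0 0 0.6;1 -5 158 0 0 0 0.6;1 -5 158 0 0 0 0.6" --newtons 40

```text
time: 2.03
tool_pos: [0.536, -0.2077, 0.0786]
tcp_rot: [2.696, -1.611, -0.007]
wrist_force: [-0.9, 0.2, -0.7]
width: 0.601
```

Call:
arm_command --targets "0 0 0 0 0 0 0;0 0 0 0 0 0 0;0 0 0 0 0 0 0;0 0 0 0 0 0 0;0 0 0 0 0 0 0;0 0 0 0 0 0 0" --newtons 40

```text
time: 2.53
tool_pos: [0.5379, -0.2092, 0.0832]
tcp_rot: [2.696, -1.608, 0.002]
wrist_force: [-5.6, -5.1, 4.4]
width: 0.156
```

```bash
python3 - <<'E'
from h import *
s=show()
p,d=bot.read_camera('wrist'); cv2.imwrite('pics/w2.png',p)
E
```

```text
t 2.53 p [ 0.5379 -0.2092  0.0832] yawy -151.6 zax [-0.    -0.003 -1.   ] F [-5.6 -5.1  4.4] M [-0.596  0.913  0.036] w 0.156 q [-0.41  0.22  1.95 -0.    0.97  2.24]
```

View pics/w2.png

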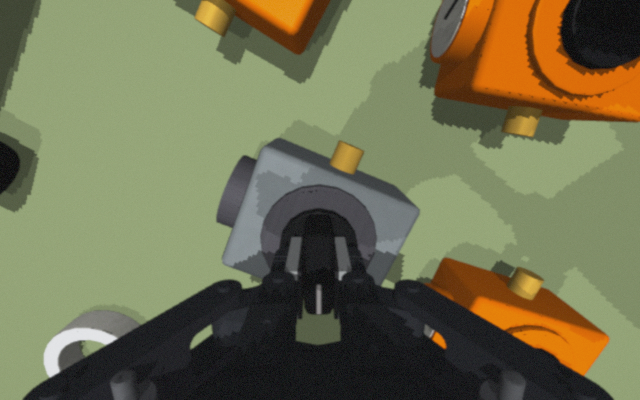

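Gripped at 13.3 mm opening, centred on the bar. Next I'll turn anticlockwise, which is negative about tool z.

Call:
arm_command --targets "0 0 -1 0 0 -5 0;0 0 -1 0 0 -10 0;0 0 -1 0 0 -15 0;0 0 -1 0 0 -20 0;0 0 -1 0 0 -25 0;0 0 -1 0 0 -30 0;0 0 -1 0 0 -35 0;0 0 -1 0 0 -40 0;0 0 -1 0 0 -40 0" --newtons 50

```text
time: 3.33
tool_pos: [0.5386, -0.2082, 0.0833]
tcp_rot: [3.085, -0.587, 0.003]
wrist_force: [-1.8, -2.1, 0.2]
width: 0.151
```

```bash
python3 - <<'E'
from h import *
s=show()
E
```

```text
t 3.33 p [ 0.5386 -0.2082  0.0833] yawy -111.5 zax [ 0.001 -0.001 -1.   ] F [-1.8 -2.1  0.2] M [-0.189  0.215  0.042] w 0.151 q [-0.41  0.22  1.95 -0.    0.97  1.54]
```

Call:
arm_command --targets "0 0 0 0 0 -3 0;0 0 0 0 0 -6 0;0 0 0 0 0 -9 0;0 0 0 0 0 -12 0;0 0 0 0 0 -12 0"

```text
time: 3.75
tool_pos: [0.5387, -0.2079, 0.0833]
tcp_rot: [3.13, -0.266, 0.002]
wrist_force: [-1.1, -0.4, 2.5]
width: 0.151
```

```bash
python3 - <<'E'
from h import *
s=show()
E
```

```text
t 3.75 p [ 0.5387 -0.2079  0.0833] yawy -99.7 zax [ 0.001 -0.001 -1.   ] F [-1.1 -0.4  2.5] M [-0.042  0.272  0.033] w 0.151 q [-0.41  0.22  1.95 -0.    0.97  1.33]
```

Call:
arm_command --targets "0 0 0 0 0 -3 0;0 0 0 0 0 -6 0;0 0 0 0 0 -9 0;0 0 0 0 0 -12 0;0 0 0 0 0 -12 0"

```text
time: 4.17
tool_pos: [0.5387, -0.2075, 0.0833]
tcp_rot: [3.141, 0.061, 0.002]
wrist_force: [-2.7, -0.1, 5.1]
width: 0.152
```

```bash
python3 - <<'E'
from h import *
s=show()
E
```

```text
t 4.17 p [ 0.5387 -0.2075  0.0833] yawy -87.8 zax [ 0.001 -0.    -1.   ] F [-2.7 -0.1  5.1] M [0.261 0.447 0.035] w 0.152 q [-0.41  0.22  1.95  0.    0.97  1.12]
```

Call:
arm_command --targets "0 0 0 0 0 -3 0;0 0 0 0 0 -6 0;0 0 0 0 0 -9 0;0 0 0 0 0 -9 0"

```text
time: 4.5
tool_pos: [0.5395, -0.2074, 0.0834]
tcp_rot: [-3.127, -0.302, -0.005]
wrist_force: [0.2, 2.6, 4.2]
width: 0.15
```

```bash
python3 - <<'E'
from h import *
s=show()
p,d=bot.read_camera('wrist'); cv2.imwrite('pics/w3.png',p)
E
```

```text
t 4.5 p [ 0.5395 -0.2074  0.0834] yawy -79.0 zax [ 0.003  0.    -1.   ] F [0.2 2.6 4.2] M [ 0.395 -0.081 -0.995] w 0.15 q [-0.41  0.22  1.95  0.    0.97  0.97]
```

View pics/w3.png

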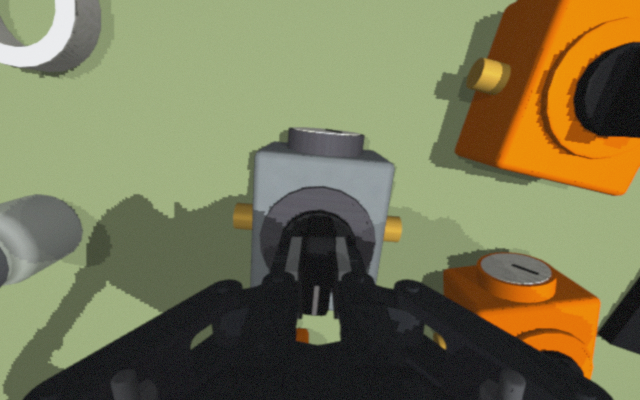

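Call:
arm_command --targets "0 0 0 0 0 -2 0;0 0 0 0 0 -2 0"

```text
time: 4.72
tool_pos: [0.5395, -0.2074, 0.0835]
tcp_rot: [-3.121, -0.354, -0.005]
wrist_force: [-0.5, 1.7, 4.9]
width: 0.152
```

```bash
python3 - <<'E'
from h import *
s=show()
E
```

```text
t 4.72 p [ 0.5395 -0.2074  0.0835] yawy -77.1 zax [ 0.003  0.001 -1.   ] F [-0.5  1.7  4.9] M [ 0.316  0.019 -1.655] w 0.152 q [-0.41  0.22  1.95  0.    0.97  0.93]
```

The moment rises steeply (−1.0, then −1.66 N m) after about 72° of turning, so this is the end stop. Next I'll release and lift straight up.

Call:
arm_command --targets "0 0 0 0 0 0 0.6;0 0 0 0 0 0 0.6;0 0 0 0 0 0 0.6;0 0 -30 0 0 0 0.6;0 0 -70 0 0 0 0.6;0 0 -110 0 0 0 0.6;0 0 -150 0 0 0 0.6;0 0 -160 0 0 0 1;0 0 -160 0 0 0 1;0 0 -160 0 0 0 1"

```text
time: 5.55
tool_pos: [0.5383, -0.2076, 0.2423]
tcp_rot: [3.12, 0.364, 0.001]
wrist_force: [-0.0, -0.0, -0.6]
width: 0.986
```

```bash
python3 - <<'E'
from h import *
s=show()
p,d=bot.read_camera('wrist'); cv2.imwrite('pics/w4.png',p)
C=cam('wrist',s); bar=[]
U,V=np.meshgrid(range(640),range(400)); 
for v in range(130,230):
    for u in range(260,380):
        X=dep(C,u,v,d[v,u])
        if .096<X[2]<.11 and np.hypot(X[0]-.538,X[1]+.208)<.04: bar.append(X[:2]*1000)
print(len(bar),cv2.minAreaRect(np.array(bar,np.float32)))
E
```

```text
t 5.55 p [ 0.5383 -0.2076  0.2423] yawy -76.7 zax [ 0.001 -0.001 -1.   ] F [-0.  -0.  -0.6] M [0.042 0.067 0.027] w 0.986 q [-0.41  0.07  1.81 -0.    1.26  0.93]
600 ((536.87060546875, -207.27415466308594), (42.082698822021484, 14.018373489379883), 5.8228678703308105)
```

View pics/w4.png

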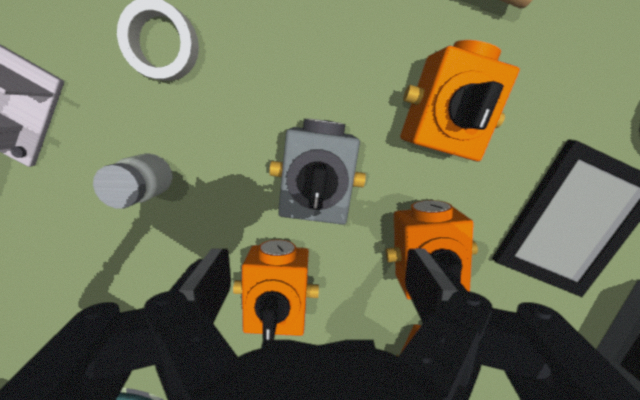

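Knob bar yaw is now 5.8°, parallel to its box at 5.76°, after turning 1.17 rad to the stop. On to the bolt.

```bash
python3 - <<'E'
from h import *
C=cam('top'); b=onz(C,199.6,164,.09); a=onz(C,170,166,.11); c=onz(C,215.6,182.6,.11)
print(b,a,c,np.linalg.norm(a-c)); yaw=np.degrees(np.arctan2(*(a-c)[1::-1])); print(yaw)
plan([b[0],b[1],.26],yaw)
E
```

```text
[0.55068159 0.19814835 0.09      ] [0.5400458 0.2630314 0.11     ] [0.50289481 0.15154777 0.11      ] 0.1175108338521739
71.56978149781189
shift [ 106.3 -391.4  -19.3] rot [  -0.2   -0.  -148.3]
```

Call:
arm_command --targets "106 -391 -19 0 0 32 1;106 -391 -19 0 0 32 1;106 -391 -19 0 0 32 1;106 -391 -19 0 0 32 1;106 -391 -19 0 0 32 1;106 -391 -19 0 0 32 1;106 -391 -19 0 0 32 1;106 -391 -19 0 0 32 1;106 -391 -19 0 0 32 1;106 -391 -19 0 0 32 1"

```text
time: 6.43
tool_pos: [0.5492, 0.1982, 0.2575]
tcp_rot: [3.097, -0.51, -0.008]
wrist_force: [1.4, 0.1, -0.3]
width: 1.0
```

```bash
python3 - <<'E'
from h import *
show(); plan([.551,.198,.26],-108.4)
E
```

```text
t 6.43 p [0.5492 0.1982 0.2575] yawy -108.7 zax [-0.005 -0.002 -1.   ] F [ 1.4  0.1 -0.3] M [0.002 0.029 0.007] w 1.0 q [ 0.3   0.08  1.77 -0.    1.3   2.2 ]
shift [ 1.7 -0.4 -2.5] rot [ 0.2  0.2 -0.3]
```

Call:
arm_command --targets "0 0 0 0 0 0 1;0 0 0 0 0 0 1"

```text
time: 6.6
tool_pos: [0.5495, 0.1985, 0.2576]
tcp_rot: [3.098, -0.503, -0.007]
wrist_force: [0.3, -1.0, -0.9]
width: 0.997
```

```bash
python3 - <<'E'
from h import *
s=show()
p,d=bot.read_camera('wrist'); cv2.imwrite('pics/w5.png',p); np.savez('/tmp/w5.npz',p=p,d=d,tp=s['tool_pos'],tr=s['tcp_rot'])
C=cam('wrist',s)
for v in range(100,260,5):
    print(v,' '.join('%3d'%(1000*dep(C,u,v,d[v,u])[2]) for u in range(230,410,5)))
E
```

```text
t 6.6 p [0.5495 0.1985 0.2576] yawy -108.4 zax [-0.005 -0.002 -1.   ] F [ 0.3 -1.  -0.9] M [ 0.016 -0.006 -0.039] w 0.997 q [ 0.3   0.08  1.77 -0.    1.3   2.2 ]
100   0   0   0   0   0   0   0   0  -1   0   0  -1   0  -1  -1   0  -1   0  -1  -1   0   0   0   0  -2 399  -2  -2   0  -1   0   0   0  -1   0  -1
105   0   0  -1   0   0  -1  -1   0   0   0  -1   0   0   0  -1   0  -1   0   0   0  -2   0   0   0   0   0  -1   0   0   0  -1  -2   1  -1  -1  -1
110   0   0  -1   0   0  -1  -2   0  -1   0  -1  -1  -2  -1   0   0   0   0  -1  -1   0  -1   0   0  -1   0  -2   0   0   0   0   0   1  -1  -1   0
115   0   0  -1   0  -1   0   0   0   0   0   0   0   0  -1  -1   0   0   0   0   0   0   0   0   0   0  -1  -1   0   0  -1   0  -1   0   0  -1   0
120  -1   0  -1   0  -1   0   0   0   0   0   0  -1   0   0   0   0  -2   0  -1   0   0  -1  -1   0  -1   0  -1   0   0  -1  -1   0  -2  -1  -1  -1
125   0   0   0  -1  -1   0  -1   0   0   0   0   0  -2   0  -1  -1  -1  -1   0  -2   0   0   0  -1   0   0   0   0   0   0   0   0  -1  -1   0  -1
130   0   0   0   0   0   8  12   9  10   7   9   
[... 3097 characters left out ...]
  -1   0   0   0   7  34  91  94  94  95  91  84  29   9   0   0   0   0   0   0   0   0  -2   0   0   0   0
240   0   0  -1   0  -1  -3  -2   0  -1  -1   1  -1  -2   9  72  91  94  95  95  92  83  49   9   0   0   0   0  -1   0   0  -1  -1  -2  -1   0   0
245   0  -2   0  -1   0  -1   0   0   0   0   0   0   0   9  85  90  93  95  95  92  87  85   9  -1   0   0  -1   0  -1  -1  -1  -2   0   0  -1  -1
250   0   0   0   0  -1   0   0  -2  -1   0   0   0   0  10  93  96  98  99  99  99  96  89  10   0  -1  -1   0   0  -1   0   0  -1   0   0   0  -1
255   0   0  -1  -1   0   0   0  -1   0   0  -1 399  -1   9  95 100 101 102 101 100  98  91   8  -1   0   0  -3   0   0   0   0  -2   0  -1   0   0
```

View pics/w5.png

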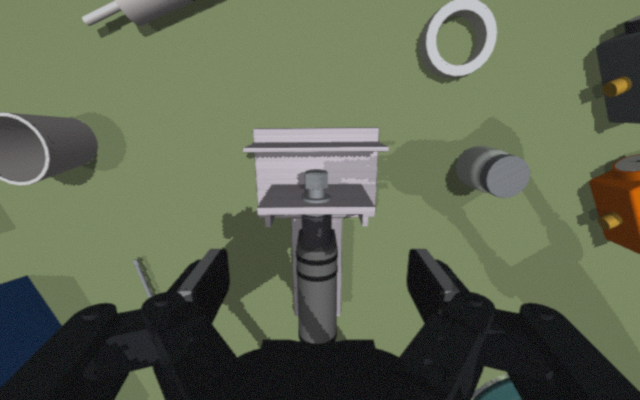

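The jig is centred in the wrist picture: bracket top edge at row ~210, columns 258–375; lip at row ~148; bolt head at (316,180), between them.

```bash
python3 - <<'E'
from h import *
z=np.load('/tmp/w5.npz'); d=z['d']; s=dict(tool_pos=z['tp'],tcp_rot=z['tr']); C=cam('wrist',s)
br=[];lip=[];hd=[]
for v in range(125,225):
    for u in range(225,400):
        X=dep(C,u,v,d[v,u])*1000
        if 106<X[2]<114 and 203<v<218: br.append(X)
        if 64<X[2]<70 and 145<v<156: lip.append(X)
        if 80<X[2]<98 and 165<v<199 and 300<u<332: hd.append(X)
br,lip,hd=map(np.array,(br,lip,hd))
for a in (br,lip): print(len(a),cv2.minAreaRect(a[:,:2].astype(np.float32)))
def yaw(a):
    v=np.linalg.svd(a[:,:2]-a[:,:2].mean(0),full_matrices=False)[2][0]; return np.degrees(np.arctan2(v[1],v[0]))
print('yaws',yaw(br),yaw(lip))
ya=np.radians(71.6); 
import math
yy=yaw(br)%180; th=np.radians(yy-90); ax=np.array([np.cos(th),np.sin(th)]); ay=np.array([-ax[1],ax[0]])
for n,a in (('br',br),('lip',lip),('hd',hd)):
    x=a[:,:2]@ax; y=a[:,:2]@ay; print(n,len(a),'x',np.percentile(x,[1,50,99]).round(1),'y',np.percentile(y,[1,50,99]).round(1),'zmax',np.percentile(a[:,2],[50,99]))
x=hd[:,:2]@ax;y=hd[:,:2]@ay
for lo in range(int(x.min()),int(x.max())+1,2):
    m=(x>=lo)&(x<lo+2)
    if m.any(): print(lo,m.sum(),'y',y[m].min().round(1),y[m].max().round(1),'z',hd[m,2].max().round(1))
print('yaw',yy,'ax',ax,'ay',ay)
E
```

```text
958 ((524.70361328125, 208.74717712402344), (118.85633087158203, 8.645600318908691), 71.98614501953125)
694 ((578.2186279296875, 190.884765625), (159.02487182617188, 5.193569183349609), 72.02045440673828)
yaws -107.8012158411204 71.848074985762
br 958 x [431.9 436.4 439.9] y [300.8 360.7 417.4] zmax [109.11382537 110.78969978]
lip 694 x [489.5 492.4 494.8] y [280.4 359.1 436.6] zmax [67.06673333 68.77807862]
hd 592 x [442.2 458.7 470.7] y [345.4 358.5 371.7] zmax [88.22701461 93.71539002]
440 2 y 343.3 373.8 z 85.0
442 67 y 343.3 374.0 z 89.2
444 26 y 351.0 367.4 z 88.5
446 28 y 351.0 367.2 z 89.7
448 28 y 351.0 367.2 z 89.0
450 32 y 351.0 367.2 z 89.6
452 16 y 346.7 370.2 z 92.4
454 42 y 346.7 370.2 z 93.8
456 40 y 346.7 370.1 z 93.8
458 42 y 346.7 370.2 z 93.1
460 44 y 346.7 370.1 z 93.8
462 42 y 346.7 370.0 z 93.7
464 44 y 346.7 370.0 z 94.3
466 42 y 346.6 369.9 z 93.1
468 49 y 346.7 370.1 z 93.7
470 48 y 348.7 368.9 z 91.1
yaw 72.1987841588796 ax [ 0.95212291 -0.30571551] ay [0.30571551 0.95212291]
```

```bash
python3 - <<'E'
from h import *
show(); plan([.5512,.1995,.13],-108); plan([.5512,.1995,.060],-108)
E
```

```text
t 6.65 p [0.5497 0.1969 0.2578] yawy -108.5 zax [-0.005 -0.002 -1.   ] F [ 0.6 -0.1 -1. ] M [0.    0.002 0.012] w 1.0 q [ 0.3   0.08  1.77 -0.    1.3   2.2 ]
shift [  1.1  -3.4 127.8] rot [ 0.2  0.2 -0.5]
shift [  1.4  -3.7 197.8] rot [ 0.2  0.2 -0.5]
```

Call:
arm_command --targets "1 -3 35 0 0 0 0.8;1 -3 70 0 0 0 0.7;1 -3 95 0 0 0 0.7;1 -3 108 0 0 0 0.7;1 -3 108 0 0 0 0.7;1 -3 108 0 0 0 0.7"

```text
time: 7.15
tool_pos: [0.5527, 0.1978, 0.1521]
tcp_rot: [3.098, -0.512, -0.003]
wrist_force: [0.3, -0.1, 1.1]
width: 0.696
```

```bash
python3 - <<'E'
from h import *
s=show()
p,d=bot.read_camera('wrist'); cv2.imwrite('pics/w6.png',p)
C=cam('wrist',s); Rm=C[3]
T=R.from_rotvec(s['tcp_rot']).as_matrix()
br=[];hd=[]
for v in range(120,330):
    for u in range(200,440):
        if d[v,u]<=0: continue
        X=dep(C,u,v,d[v,u]); t=T.T@(X-s['tool_pos'])*1000
        if abs(t[0])<40 and abs(t[1])<80:
            if .106<X[2]<.113: br.append(t)
            if .078<X[2]<.097 and abs(t[1])<18 and t[0]>-10: hd.append(t)
br=np.array(br);hd=np.array(hd)
if len(br): print('br',len(br),cv2.minAreaRect(br[:,:2].astype(np.float32)))
print('hd',len(hd),np.percentile(hd,[1,50,99],axis=0).round(1))
show()
E
```

```text
t 7.15 p [0.5527 0.1978 0.1521] yawy -108.8 zax [-0.002 -0.001 -1.   ] F [ 0.3 -0.1  1.1] M [0.022 0.022 0.041] w 0.696 q [ 0.3   0.16  1.88 -0.    1.1   2.2 ]
br 1441 ((-29.540151596069336, -0.3895759582519531), (80.29254150390625, 8.96955394744873), 89.04837799072266)
hd 846 [[ -9.8 -14.3  59.3]
 [ -0.7  -1.5  62.6]
 [  5.3  11.8  73.8]]
t 7.2 p [0.554  0.1985 0.1539] yawy -108.8 zax [ 0.001  0.    -1.   ] F [-0.2 -0.4  0.2] M [ 0.043  0.009 -0.015] w 0.704 q [ 0.3   0.16  1.88 -0.    1.1   2.2 ]
```

View pics/w6.png

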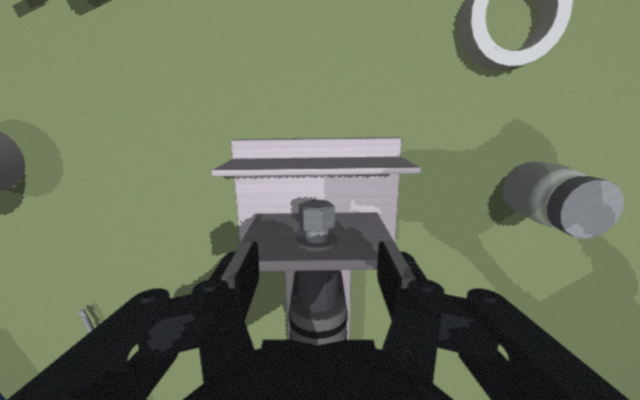

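Call:
arm_command --targets "-1 -1 25 0 0 -0.8 0.7;-1 -1 50 0 0 -0.8 0.7;-1 -1 70 0 0 -0.8 0.7;-1 -1 83 0 0 -0.8 0.7;-1 -1 92 0 0 -0.8 0.7;-1 -1 92 0 0 -0.8 0.7;-1 -1 92 0 0 -0.8 0.7"

```text
time: 7.78
tool_pos: [0.5534, 0.2007, 0.062]
tcp_rot: [-3.103, 0.488, -0.002]
wrist_force: [0.0, -0.0, 0.2]
width: 0.704
```

```bash
python3 - <<'E'
from h import *
show(); p,d=bot.read_camera('wrist'); cv2.imwrite('pics/w7.png',p); show()
E
```

```text
t 7.78 p [0.5534 0.2007 0.062 ] yawy -107.9 zax [ 0.001  0.    -1.   ] F [ 0.  -0.   0.2] M [0.047 0.007 0.018] w 0.704 q [ 0.31  0.26  1.94 -0.    0.94  2.19]
t 7.83 p [0.5538 0.2009 0.0625] yawy -107.9 zax [ 0.002  0.001 -1.   ] F [1.2 0.6 0.4] M [ 0.03  -0.017 -0.051] w 0.702 q [ 0.31  0.26  1.94 -0.    0.93  2.19]
```

View pics/w7.png

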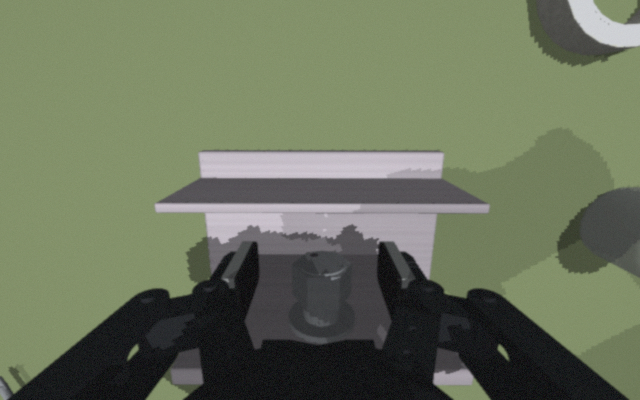

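The head at (322,285) is centred between the pads, with no contact. Next I'll close.

Call:
arm_command --targets "0 1 2 0 0 0 0.5;0 1 2 0 0 0 0.3;0 1 2 0 0 0 0;0 1 2 0 0 0 0;0 1 2 0 0 0 0;0 1 2 0 0 0 0;0 1 2 0 0 0 0;0 1 2 0 0 0 0" --newtons 70

```text
time: 8.5
tool_pos: [0.5526, 0.1992, 0.0602]
tcp_rot: [3.103, -0.488, 0.001]
wrist_force: [-2.4, -3.7, 5.8]
width: 0.284
```

```bash
python3 - <<'E'
from h import *
show(); p,d=bot.read_camera('wrist'); cv2.imwrite('pics/w8.png',p); show()
E
```

```text
t 8.5 p [0.5526 0.1992 0.0602] yawy -107.9 zax [ 0.001 -0.001 -1.   ] F [-2.4 -3.7  5.8] M [-0.362  0.269 -0.008] w 0.284 q [ 0.3   0.26  1.95 -0.    0.93  2.19]
t 8.55 p [0.5526 0.1992 0.0602] yawy -107.9 zax [ 0.001 -0.001 -1.   ] F [-2.3 -2.7  5.4] M [-0.354  0.271  0.063] w 0.286 q [ 0.3   0.26  1.95 -0.    0.93  2.19]
```

View pics/w8.png

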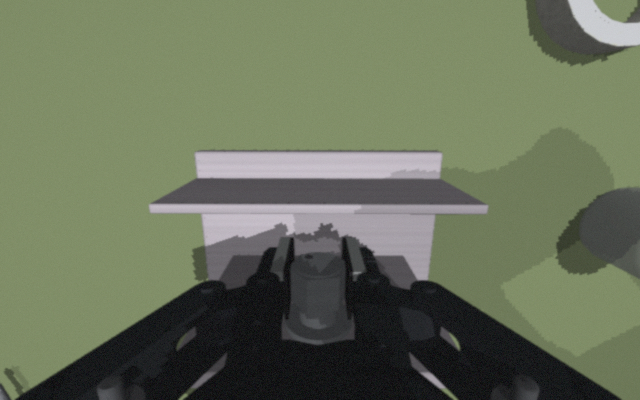

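Opening is 24.2 mm, so the grip is on the flats. I'll hold for a while to check that it's steady, and check the knob and bystanders.

Call:
arm_command --targets "0 0 0 0 0 0 0;0 0 0 0 0 0 0;0 0 0 0 0 0 0;0 0 0 0 0 0 0;0 0 0 0 0 0 0;0 0 0 0 0 0 0;0 0 0 0 0 0 0;0 0 0 0 0 0 0;0 0 0 0 0 0 0;0 0 0 0 0 0 0"

```text
time: 9.38
tool_pos: [0.5526, 0.1992, 0.0602]
tcp_rot: [3.103, -0.488, 0.001]
wrist_force: [-2.0, -4.3, 5.7]
width: 0.287
```

```bash
python3 - <<'E'
from h import *
show(); p,d=bot.read_camera('wrist')
a=cv2.imread('pics/w8.png'); print('diff at head',np.abs(a[240:340,285:355].astype(int)-p[240:340,285:355]).mean(), 'bg',np.abs(a[0:100,0:200].astype(int)-p[0:100,0:200]).mean())
t,_=bot.read_camera('top'); cv2.imwrite('pics/t9.png',t); 
cv2.imwrite('pics/h9.png',cv2.resize(np.hstack([a[230:350,270:370],p[230:350,270:370]]),None,fx=4,fy=4))
E
```

```text
t 9.38 p [0.5526 0.1992 0.0602] yawy -107.9 zax [ 0.001 -0.001 -1.   ] F [-2.  -4.3  5.7] M [-0.405  0.25   0.053] w 0.287 q [ 0.3   0.26  1.95 -0.    0.93  2.19]
diff at head 2.6955238095238094 bg 1.7061833333333334
```

View pics/t9.png

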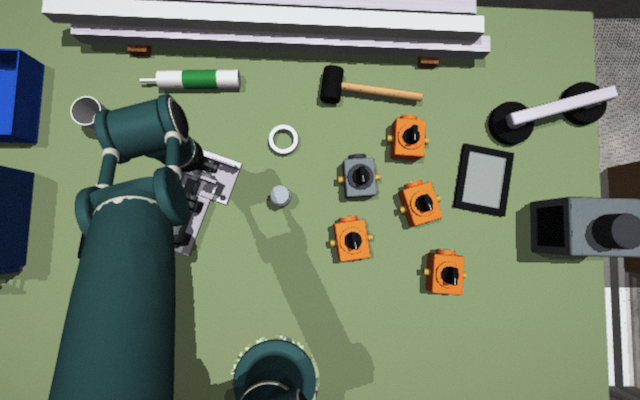

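View pics/h9.png

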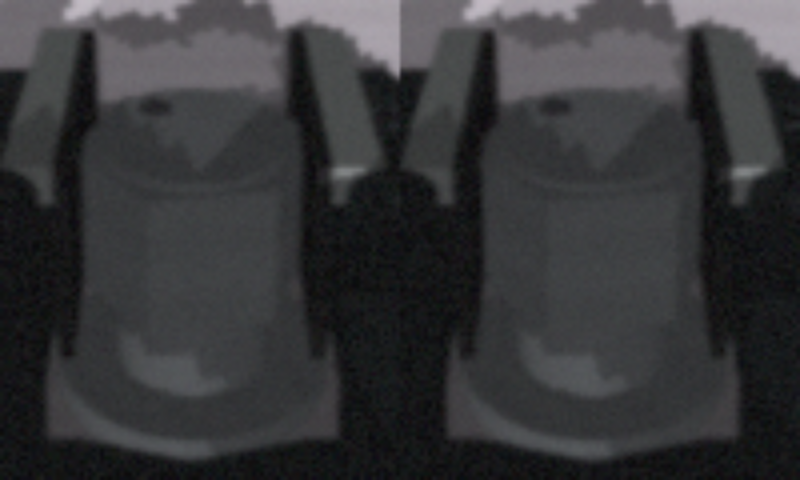

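The mark on the head hasn't moved over 0.9 s (it would have turned about 20° if free). The jar at (280,196) and tape at (283,139) are unmoved. Handing in.

```bash
python3 -c "
from workcell import bot
print(bot.finish_job())"
```

```text
the job is handed in; nothing more can be done
None
```

I turned the grey regulator's knob fully anticlockwise to its stop, then gripped the bolt head in the gap behind the bracket. I handed the job in at about 9.5 s, still holding the bolt at 70 N.

- **Knob:** It turned about 67° (1.17 rad). At the stop the moment rose to −1.0 and then −1.66 N m. After release, the bar lay parallel to its box (5.8° against 5.76°).
- **Bolt:** The fingers stopped at 24.2–24.4 mm, which matches the 24 mm across flats. The mark on the head did not move over about 0.9 s, and the arm's pose was steady with about 7 N at the wrist.
- **Bystanders:** In the last top picture, the jar and tape are where they started.
- **Disagreements:** TCP readings scattered by 1–2 mm, so I re-measured close above the bolt before descending. While gripping the knob, the TCP read about 2 mm higher than commanded, with a few newtons of force. I think a fingertip touched the knob's disc lightly, and it had no effect on the turn.

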